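# Click the ratchet lift up to the needle and hold it

### The arm

A 7-joint arm with a two-finger parallel gripper is mounted at the origin on the work surface; the furniture and walls round the work are solid. World frame = base frame: x ahead of the robot, y to its left, z up, the work surface at z = 0. Lengths are in mm, angles in rad, forces in N, time in s.
With the tool pointing down it reaches from about 425 to 875 mm from the base axis. Payload 4.7 kg.
Tool frame: the origin (TCP) lies at the very end of the fingers, on their centre line; the grasp point (between the pads) lies 19 mm behind it; x points along the fingers, z is the direction in which the jaws open and shut, and the axes are right-handed (so a half turn about x gives the same grasp; the last joint's range is limited). The gripper opens to 85 mm and grips with 20 to 120 N. Pads are 22 mm wide; open, the fingers measure 114 mm over their backs; the gripper's body (76 mm by 85 mm) begins 54 mm behind the grasp point. The pads swing forward as they close: fully open they stand 13 mm farther back than shut.
Start: joints at [1.344, 0.321, -0.07, 1.45, 0.023, 1.371, -0.057], TCP at [154.99, -631.271, 231.349] pointing down, gripper open.
Joint ranges: [-2.86, 2.86], [-0.3, 2.09], [-1.38, 1.24], [0.06, 2.45], [-1.56, 4.7], [0.09, 2.05], [-2.69, 2.69]. Speed limits (rad/s): [2.57, 2.57, 3.14, 3.14, 3.14, 3.14, 3.14].

### API

Orientations are given as a 3x3 rotation matrix whose columns are the frame's x, y, z axes.
In Python, from bench import monitor, vision, robot gives the robot as it stands.
- The arm moves only by the shell command python3 -m inch 'ROWS' [FORCE]. ROWS is JSON, a list of rows, each an object of numbers: "hand": the finger opening in m, from 0 to 0.0854; "dx", "dy", "dz": the shift along the tool's x, y, z in m; "ax", "ay", "az": the turn, a rotation vector about the tool's x, y, z in degrees. In form: [{"hand": .., "dx": .., "dy": .., "dz": .., "ax": .., "ay": .., "az": ..}, ...]. A call has 1 to 20 rows; each row is the pose to reach, as a shift and turn from the pose commanded when the call began, along the tool's axes at that moment; what a row does not reach only later rows make up. A row lasts 1/10 s, in which the tool goes at most 50 mm and 8.59 degrees, less where a joint would pass 70% of its speed; a pose out of reach is approached as far as the arm can. A call with a gripper value outside its range is refused whole. The fingers move at their own pace and stop on an object; FORCE is the grip in N (left out, the last holds). Time passes only in rows, so rows that repeat a pose let the fingers close. It gives the time, the measured TCP pose, the force and the opening at its end, in the units of the state.
- monitor.read_state(): the state, without advancing time (a new reading comes with each control period).
- vision.grab_frame(name): name is "side" or "top"; returns (picture, depth): 480x640x3 uint8, blue, green, red; 480x640 float32, mm along the optical axis (not along the pixel's ray), 0 where there is no reading.
- vision.camera_params(name): a dict with "fx", "fy", "cx", "cy" (pixels), "rvec" (rotation vector, rad) and "tvec" (3), from world to camera coordinates, as OpenCV has them. Camera axes: x right, y down, z forward; pixel columns grow to the right and rows downward; lengths in mm; the calibration is good to about 2 mm. A picture is of the moment at which its call begins. camera_params takes no time and is no camera call.
- robot.close_job(): hands the job in, once; it reports no verdict.
The state is a dict: "time": time; "qpos": joint angles; "joint_velocities": joint speeds; "joint_torque": joint torques, N m; "position": TCP position; "eef_rot": TCP orientation; "contact_force": force on the tool from outside, world axes, zero at the start; "torque": the same for the moment, N m; "opening": finger opening in mm.
Only numpy, scipy, OpenCV 4.12 (cv2) and the standard library are available. Lean on these libraries where they do the work, as an engineer would, in place of code of your own. Each camera call takes 0.05 s, during which the arm holds its last target.

### The job

The ratchet lift on the bench carries either the tall straight cup or the low round bowl; each click of its lever, pressed downward, raises the piece a step towards the fixed needle. Press the lever down exactly two clicks if the cup stands on the lift, or exactly five clicks if the bowl stands on it, never a click too far and without upsetting the pieces or disturbing the things around. The lever springs back when let go, so finish while still holding it at that click.

Things in the scene. Friction and masses are not known exactly. Their poses are not given: they have to be found in the camera images.
- lift: the ratchet lift, fixed to the bench; origin at bench level below the lever's hinge. Its x points from hinge to round table (the lever sticks out along -x), y is parallel to the hinge axis, z up. Steel base x -50 to +135, y -64 to +46, 18 mm high; two grey cheeks round the toothed hub, x -34 to +56, y +-17, 142 mm high (200 mm where x > 38)
- needle_tip (a point): tip of the fixed needle on its thin post beside the round table, 152 mm above the bench: the level that the rim of the piece reaches at the right click
- lever_hinge (a point): point on the lever's hinge axis, midway between the cheeks, 130 mm above the bench; fixed
- lever_grip (a point): centre of the black barrel grip at the lever's free end, 150 mm from the hinge: 26 mm in diameter, 32 mm long along the lift's y, can be pinched on its two flat ends from above; a bar 10 mm wide, 14 mm high joins it to the hub. It swings about the hinge in the lift's x-z plane, from 0.5 rad above level at rest to 0.5 rad below level at click 5; its attitude turns with it
- lever (a joint): lever angle, rad: 0 at rest (raised, at its stop), grows as the grip is pressed down. Click n seats at 0.2 n (30 mm of grip travel each); six clicks, stop at 1.28. At the grip the load jumps to 5-6 N on leaving a click, falls steadily to 1-2 N just before the next, then jumps again. Let go, it springs back to 0 from any click: nothing latches
- lift_top (a point): centre of the top face of the lift's round aluminium table (80 mm in diameter), 95 mm from the hinge on the lift's +x side, 60 mm above the bench at rest; it rises 9 mm a click. Its z is up
- cup_center (a point): the loose pale unglazed cup, tall and straight-sided: 66 mm in diameter at the rim, 74 mm high, open at the top; this point is on its axis half-way up (37 mm above its foot), z up. It stands on the lift's table or on the plaster block
- bowl_center (a point): the loose low glazed bowl: 68 mm in diameter at the rim, 47 mm high, rounded; this point is on its axis half-way up (23.5 mm above its foot), z up. It stands on the lift's table or on the plaster block, wherever the cup is not
- plaster_block: fixed white plaster block 90 x 90 x 60 mm on which the other piece waits; origin at the centre of its underside
- jar_center (a point): bystander: loose screw-top jar 64 mm in diameter, 82 mm high, at its centre
- cutter_center (a point): bystander: loose tin ring cutter 66 mm in diameter, 30 mm high, at its centre
- clay_center (a point): bystander: loose grey lump, about 42 mm across and 36 mm high, at its centre

How it is judged:
By the outcome, as a careful person would: the job done as asked, in the order asked, and still so for the second after the job is handed in, while the arm keeps its last pose, push and grip.
It also fails if it takes over 58 s, if anything falls off the work surface, if the arm or the gripper's body presses on something with over 40 N, if the wrist force passes 120 N, or if a joint passes its speed limit or range.

## Working session

There is one attempt and no reset: what is moved stays moved. The work goes in short steps, Python scripts to look and compute and a shell command to move; the robot and the scene stay as the last step left them, time stands still between calls to the robot, and variables do not carry over. Pictures are saved under pics/ and viewed, and the job is handed in when it is done.

```bash
ls; mkdir -p pics; python3 - <<'E'
from bench import monitor, vision, robot
import cv2,numpy as np
s=monitor.read_state(); print(s)
for n in ("side","top"):
    p,d=vision.grab_frame(n); cv2.imwrite(f"pics/{n}0.png",p); np.save(f"pics/{n}0.npy",d); print(vision.camera_params(n))
E
```

```text
pics
{'time': 0.0, 'qpos': array([ 1.34410683,  0.32185415, -0.0700908 ,  1.45169598,  0.02260091,
        1.37081251, -0.05692023]), 'joint_velocities': array([-0.00053102, -0.00154869,  0.00084641,  0.00049687,  0.00135066,
       -0.00064855, -0.00062409]), 'joint_torque': array([ 4.51341912e-04, -4.93576920e+01, -3.82021246e-01, -3.14336264e+01,
        1.30501753e-02,  1.15322100e-02, -2.94833444e-05]), 'position': array([ 154.82792424, -630.72050814,  230.19280107]), 'eef_rot': array([[-5.68470383e-04,  9.71145986e-01,  2.38485117e-01],
       [ 1.89953824e-03,  2.38485774e-01, -9.71144133e-01],
       [-9.99998034e-01, -9.90550792e-05, -1.98030104e-03]]), 'contact_force': array([0.06111944, 0.08472464, 0.10969377]), 'torque': array([-0.01788907, -0.00524795, -0.01594546]), 'opening': 85.46375846392979}
{'fx': 519.6760984366226, 'fy': 519.6760984366226, 'cx': 325.2207438416358, 'cy': 239.99922121709218, 'rvec': array([ 2.2178658 , -0.04184487,  0.05017172]), 'tvec': array([-569.62903667,  -48.08595474, 1166.742743  ])}
{'fx': 520.635167650248, 'fy': 520.635167650248, 'cx': 321.50083909685446, 'cy': 242.48645611992, 'rvec': array([ 2.13570002, -2.18178403,  0.12999736]), 'tvec': array([-233.72433955,  553.26842779,  954.34901782])}
```

View pics/side0.png

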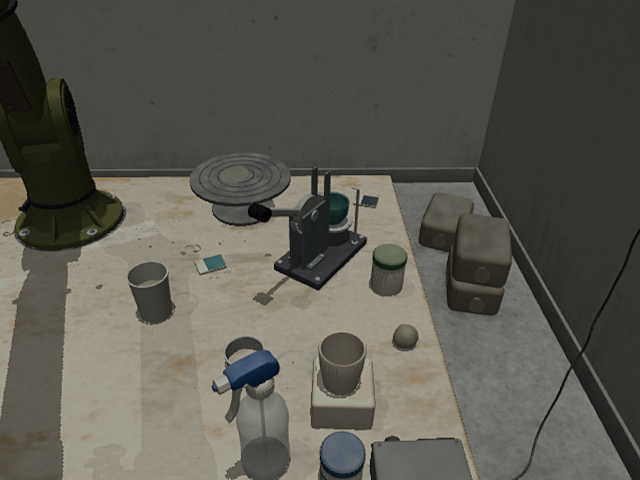

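View pics/top0.png

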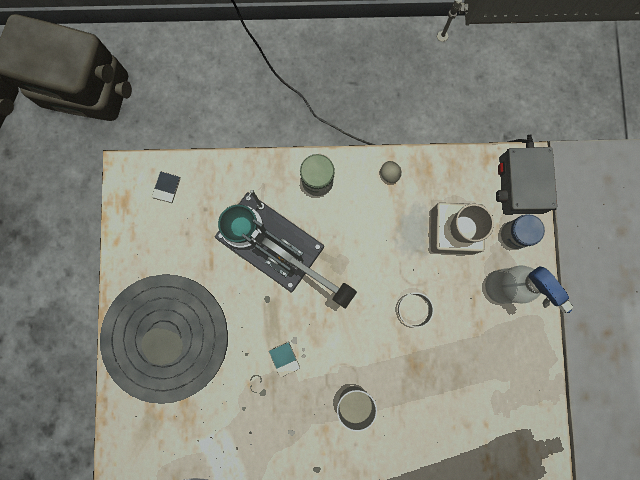

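The side picture shows the teal bowl on the lift at (335,208), with the cup on the plaster block at (342,360). That means five clicks. In the top picture the grip is at about (343,295) and the table at about (238,226). Next I'll measure these.

```bash
cat > h.py <<'E'
from bench import monitor, vision, robot
import cv2,numpy as np
def cam(n):
    c=vision.camera_params(n); R=cv2.Rodrigues(c["rvec"])[0]; return c,R,np.array(c["tvec"]).ravel()
def pts(n,d,mask):
    c,R,t=cam(n); v,u=np.nonzero(mask&(d>0)); z=d[v,u]
    P=np.stack([(u-c["cx"])/c["fx"]*z,(v-c["cy"])/c["fy"]*z,z],1)
    return (P-t)@R,np.stack([u,v],1)
def plane(n,u,v,h):
    c,R,t=cam(n); o=-R.T@t; r=R.T@np.array([(u-c["cx"])/c["fx"],(v-c["cy"])/c["fy"],1]); return o+r*(h-o[2])/r[2]
def proj(n,P):
    c,R,t=cam(n); p=R@np.asarray(P)+t; return p[:2]/p[2]*c["fx"]+[c["cx"],c["cy"]]
E
python3 - <<'E'
from h import *
for n,box in (("top",(325,275,365,315)),("side",(240,195,280,230))):
    p=cv2.imread(f"pics/{n}0.png"); d=np.load(f"pics/{n}0.npy")
    m=np.zeros(d.shape,bool); u0,v0,u1,v1=box
    m[v0:v1,u0:u1]=p[v0:v1,u0:u1].max(2)<45
    P,_=pts(n,d,m); P=P[(P[:,2]>160)&(P[:,2]<230)]
    print(n,"grip",len(P),np.median(P,0),P.min(0),P.max(0))
    hsv=cv2.cvtColor(p,cv2.COLOR_BGR2HSV); m=(hsv[...,0]>75)&(hsv[...,0]<100)&(hsv[...,1]>90)
    P,_=pts(n,d,m); P=P[(P[:,2]>98)&(P[:,2]<115)]; print(n,"bowl rim",len(P),np.median(P,0),(P.min(0)+P.max(0))/2,np.ptp(P,0))
# base plate top at z=18, dark
p=cv2.imread("pics/top0.png"); d=np.load("pics/top0.npy"); m=np.zeros(d.shape,bool); m[185:300,205:335]=1
P,uv=pts("top",d,m); k=(P[:,2]>12)&(P[:,2]<24)
mm=np.zeros(d.shape,np.uint8); mm[uv[k][:,1],uv[k][:,0]]=1
r=cv2.minAreaRect(P[k][:,:2].astype(np.float32)); print("base",r); print(cv2.boxPoints(r))
k=(P[:,2]>185)&(P[:,2]<215); print("posts",P[k].mean(0),k.sum(), cv2.minAreaRect(P[k][:,:2].astype(np.float32)))
k=(P[:,2]>60)
big=np.hstack([cv2.resize(p[180:320,200:370],None,fx=3,fy=3),])
cv2.imwrite("pics/crop1.png",big)
E
```

```text
top grip 41 [ 448.19088361 -279.30845897  207.58037913] [ 426.39989849 -295.31337774  203.7850476 ] [ 463.38422341 -261.21656038  214.21998091]
top bowl rim 126 [583.8912862  -91.96054679 105.32635268] [577.68329522 -96.94264842 105.20370839] [65.06436846 64.45377544  8.46460742]
side grip 336 [ 445.92996758 -288.15850033  208.1553688 ] [ 426.89699497 -300.89575727  172.87547975] [ 475.52409295 -246.99505591  217.08658174]
side bowl rim 152 [ 591.36953134 -115.75790468  102.91289908] [590.36495689 -99.35560945 103.56907478] [38.09320477 70.1713982  11.05814272]
base ((596.6458129882812, -174.22865295410156), (185.66714477539062, 212.53958129882812), 53.679962158203125)
[[ 456.03714 -186.08356]
 [ 627.2848  -311.9697 ]
 [ 737.2545  -162.37375]
 [ 566.00684  -36.48761]]
posts [ 498.23366611 -204.87539484  194.99632565] 197 ((503.76837158203125, -200.19918823242188), (177.1358642578125, 33.88255310058594), 54.28408432006836)
```

View pics/crop1.png

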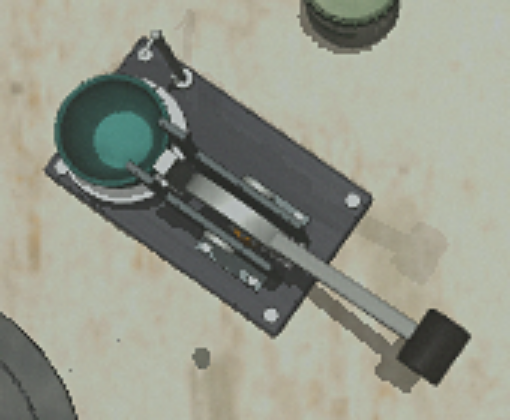

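```bash
python3 - <<'E'
from h import *
C=np.array([plane("top",200+a/3,180+b/3,18)[:2] for a,b in ((140,38),(372,198),(275,337),(45,168))])
L=np.array([[135,46],[-50,46],[-50,-64],[135,-64]],float)  # y sign trial
for S in (1,-1):
    l=L*[1,S]; 
    # rigid fit
    lc,cc=l.mean(0),C.mean(0); U,_,V=np.linalg.svd((l-lc).T@(C-cc)); R=(U@V).T
    print(S,np.linalg.det(R),np.linalg.norm((l-lc)@R.T+cc-C,axis=1))
    if np.linalg.det(R)>0:
        t=cc-R@lc; print("origin",t,"yaw",np.degrees(np.arctan2(R[1,0],R[0,0])))
        g=R@np.array([-150*np.cos(.5),0])+t; print("grip",g,130+150*np.sin(.5),"table",R@[95,0]+t)
        for n in("top","side"): print(n,proj(n,[*g,201.9]),proj(n,[*(R@[95,0]+t),60]),proj(n,[*t,130]))
# grip top mask, larger threshold
for n,box in (("top",(325,275,365,315)),("side",(240,195,275,230))):
    p=cv2.imread(f"pics/{n}0.png"); u0,v0,u1,v1=box
    m=(p[v0:v1,u0:u1].max(2)<60).astype(np.uint8); k,lab,st,ce=cv2.connectedComponentsWithStats(m); i=1+st[1:,4].argmax()
    c,_=max(((c,cv2.contourArea(c)) for c in cv2.findContours((lab==i).astype(np.uint8),0,2)[0]),key=lambda q:q[1])
    print(n,st[i],ce[i]+[u0,v0],cv2.minAreaRect(c), plane(n,*(ce[i]+[u0,v0]),205))
E
```

```text
1 -0.9999999999999998 [2.79351229 1.6351959  0.74881406 3.3373004 ]
-1 0.9999999999999998 [2.79351229 1.6351959  0.74881406 3.3373004 ]
origin [ 536.12497982 -184.21497224] yaw 53.502160024721775
grip [ 457.82805339 -290.03553855] 201.91383079063047 table [ 592.63026554 -107.84644021]
top [351.19754251 286.47489744] [246.82484024 218.54445035] [285.71967099 243.41408741]
side [266.79958815 215.30227386] [339.0715675  221.56454613] [313.10139199 214.67648992]
top [  8   8  24  25 308] [344.30519481 294.84415584] ((19.12837791442871, 20.02027130126953), (16.274669647216797, 20.808326721191406), 35.53767776489258) [ 445.0522324  -278.85064769  205.        ]
side [  0   0  35  31 485] [258.43298969 211.08659794] ((17.096155166625977, 15.480767250061035), (24.122283935546875, 39.22322082519531), 78.69007110595703) [ 444.16825338 -282.25804076  205.        ]
```

I had the y assignment mirrored. The needle side is −y, so the corrected fit puts the hinge at (521.7,−173.5), the grip at (443.4,−279.3) and the table at (578.2,−97.1). The directly measured grip and bowl agree with this. Next I'll check for tall obstacles on the way.

```bash
python3 - <<'E'
from h import *
for n in("top","side"):
    d=np.load(f"pics/{n}0.npy"); P,_=pts(n,d,np.ones(d.shape,bool))
    k=(P[:,2]>90)&(P[:,0]>50)&(P[:,0]<750)&(P[:,1]<100)&(P[:,1]>-800); Q=P[k]
    b=np.round(Q[:,:2]/50).astype(int)*50
    for c in np.unique(b,axis=0):
        q=Q[(b==c).all(1)]
        if len(q)>5: print(n,c,len(q),round(q[:,2].max()))
from bench import monitor
s=monitor.read_state(); R=s["eef_rot"]; 
for z in (300,179): print(z, R.T@(np.array([444.5,-279.5,z])-s["position"]))
E
```

```text
top [ 200 -300] 51 95
top [ 250 -350] 42 94
top [ 250 -300] 16 94
top [ 250 -250] 37 94
top [250   0] 7 91
top [250  50] 24 93
top [ 300 -300] 40 95
top [300 -50] 103 95
top [300   0] 319 94
top [300  50] 366 96
top [300 100] 156 95
top [350 -50] 308 95
top [350   0] 436 96
top [350  50] 613 98
top [350 100] 155 95
top [ 400 -650] 6 213
top [ 400 -600] 129 214
top [400 -50] 310 94
top [400   0] 370 96
top [400  50] 477 98
top [400 100] 176 94
top [ 450 -600] 1229 219
top [ 450 -550] 425 210
top [ 450 -300] 224 218
top [ 450 -250] 287 217
top [450 -50] 165 94
top [450   0] 315 95
top [450  50] 333 95
top [450 100] 167 95
top [ 500 -600] 196 212
top [ 500 -550] 63 132
top [ 500 -250] 56 183
top [ 500 -200] 404 176
top [ 500 -150] 148 166
top [500   0] 58 94
top [500  50] 90 95
top [500 100] 7 92
top [ 550 -550] 202 136
top [ 550 -500] 240 136
top [ 550 -200] 88 165
top [ 550 -150] 456 202
top [ 550 -100] 90 200
top [550 -50] 49 108
top [ 600 -550] 113 137
top [ 600 -500] 203 136
top [ 600 -150] 57 156
top [ 600 -100] 133 155
top [600 -50] 66 110
side [  50 -100] 195 478
side [ 50 -50] 
[... 552 characters left out ...]
0] 95 94
side [ 450 -650] 252 214
side [ 450 -600] 3369 219
side [ 450 -300] 337 217
side [ 450 -250] 79 216
side [450 -50] 138 94
side [450   0] 229 94
side [450  50] 200 94
side [450 100] 86 95
side [ 500 -600] 803 213
side [ 500 -250] 78 186
side [ 500 -200] 632 172
side [ 500 -150] 8 167
side [500   0] 43 94
side [500  50] 60 94
side [ 550 -550] 560 136
side [ 550 -500] 688 136
side [ 550 -200] 284 166
side [ 550 -150] 806 202
side [ 550 -100] 21 201
side [ 600 -550] 241 136
side [ 600 -500] 464 137
side [ 600 -150] 156 156
side [ 600 -100] 108 152
side [600 -50] 89 109
side [ 650 -150] 26 155
300 [ -69.22910818  365.08964852 -272.19317044]
179 [  51.77069981  365.1025228  -271.97799596]
```

```bash
python3 -m inch '[{"hand":0.085,"dx":-0.03,"dy":0,"dz":0,"ax":0},{"hand":0.085,"dx":-0.07,"dy":0.02,"dz":-0.015,"ax":-2},{"hand":0.085,"dx":-0.07,"dy":0.05,"dz":-0.037,"ax":-5},{"hand":0.085,"dx":-0.07,"dy":0.08,"dz":-0.06,"ax":-9},{"hand":0.085,"dx":-0.07,"dy":0.11,"dz":-0.082,"ax":-12},{"hand":0.085,"dx":-0.07,"dy":0.14,"dz":-0.104,"ax":-15},{"hand":0.085,"dx":-0.07,"dy":0.17,"dz":-0.127,"ax":-19},{"hand":0.085,"dx":-0.07,"dy":0.2,"dz":-0.149,"ax":-22},{"hand":0.085,"dx":-0.07,"dy":0.23,"dz":-0.171,"ax":-25},{"hand":0.085,"dx":-0.07,"dy":0.26,"dz":-0.194,"ax":-29},{"hand":0.085,"dx":-0.07,"dy":0.29,"dz":-0.216,"ax":-32},{"hand":0.085,"dx":-0.07,"dy":0.32,"dz":-0.239,"ax":-35},{"hand":0.085,"dx":-0.07,"dy":0.345,"dz":-0.257,"ax":-38},{"hand":0.085,"dx":-0.07,"dy":0.365,"dz":-0.272,"ax":-40},{"hand":0.085,"dx":-0.07,"dy":0.365,"dz":-0.272,"ax":-40},{"hand":0.085,"dx":-0.07,"dy":0.365,"dz":-0.272,"ax":-40}]' 30
cat > st.py <<'E'
from h import *
s=monitor.read_state(); R=s["eef_rot"]; np.set_printoptions(precision=4,suppress=True)
print(s["time"],s["position"],"F",s["contact_force"],"op",s["opening"]); print(R)
print("q",s["qpos"])
E
python3 st.py; python3 - <<'E'
from h import *
for n in ("side","top"):
    p,d=vision.grab_frame(n); cv2.imwrite(f"pics/{n}1.png",p)
E
```

```text
0.1 [ 154.8069 -630.7772  230.3258] F [ 0.5032  0.1966 -0.1682] op 85.56512133951898
[[-0.0005  0.9712  0.2384]
 [ 0.0017  0.2384 -0.9712]
 [-1.     -0.0001 -0.0018]]
q [ 1.3441  0.3217 -0.0701  1.4516  0.0226  1.3708 -0.0569]schema error: expected keys hand, dx, dy, dz, ax, ay, az
```

View pics/side1.png

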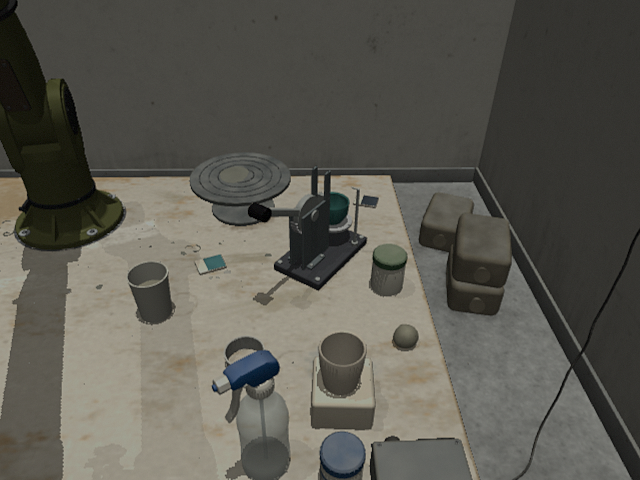

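View pics/top1.png

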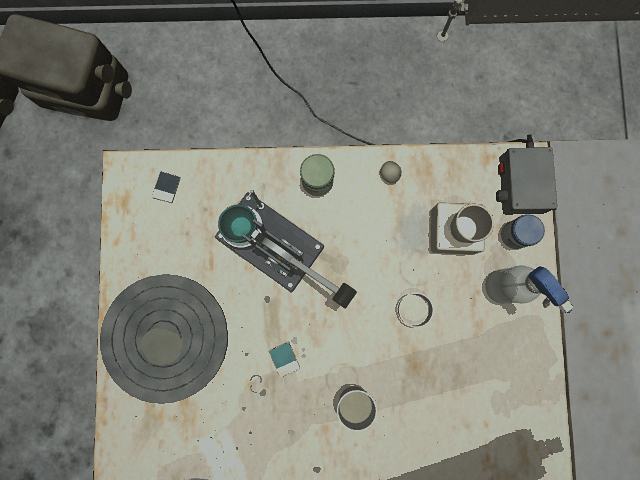

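The call was refused because every row needs all seven keys. Both pictures show the scene unchanged, so I'll retype the move with full rows.

```bash
python3 -m inch '[{"hand":0.085,"dx":-0.03,"dy":0,"dz":0,"ax":0,"ay":0,"az":0},{"hand":0.085,"dx":-0.07,"dy":0.02,"dz":-0.015,"ax":-2,"ay":0,"az":0},{"hand":0.085,"dx":-0.07,"dy":0.05,"dz":-0.037,"ax":-5,"ay":0,"az":0},{"hand":0.085,"dx":-0.07,"dy":0.08,"dz":-0.06,"ax":-9,"ay":0,"az":0},{"hand":0.085,"dx":-0.07,"dy":0.11,"dz":-0.082,"ax":-12,"ay":0,"az":0},{"hand":0.085,"dx":-0.07,"dy":0.14,"dz":-0.104,"ax":-15,"ay":0,"az":0},{"hand":0.085,"dx":-0.07,"dy":0.17,"dz":-0.127,"ax":-19,"ay":0,"az":0},{"hand":0.085,"dx":-0.07,"dy":0.2,"dz":-0.149,"ax":-22,"ay":0,"az":0},{"hand":0.085,"dx":-0.07,"dy":0.23,"dz":-0.171,"ax":-25,"ay":0,"az":0},{"hand":0.085,"dx":-0.07,"dy":0.26,"dz":-0.194,"ax":-29,"ay":0,"az":0},{"hand":0.085,"dx":-0.07,"dy":0.29,"dz":-0.216,"ax":-32,"ay":0,"az":0},{"hand":0.085,"dx":-0.07,"dy":0.32,"dz":-0.239,"ax":-35,"ay":0,"az":0},{"hand":0.085,"dx":-0.07,"dy":0.345,"dz":-0.257,"ax":-38,"ay":0,"az":0},{"hand":0.085,"dx":-0.07,"dy":0.365,"dz":-0.272,"ax":-40,"ay":0,"az":0},{"hand":0.085,"dx":-0.07,"dy":0.365,"dz":-0.272,"ax":-40,"ay":0,"az":0},{"hand":0.085,"dx":-0.07,"dy":0.365,"dz":-0.272,"ax":-40,"ay":0,"az":0}]' 30
python3 st.py; python3 - <<'E'
from h import *
for n in ("side","top"):
    p,d=vision.grab_frame(n); cv2.imwrite(f"pics/{n}2.png",p)
E
```

```text
time: 1.8
position: [444.4, -280.3, 301.1]
eef_rot: [[-0.001, 0.591, 0.807], [-0.001, 0.807, -0.591], [-1.0, -0.001, -0.0]]
contact_force: [0.3, -0.3, 0.3]
opening: 85.0
1.8 [ 444.412  -280.299   301.1233] F [ 0.2812 -0.3442  0.3244] op 85.0039084860665
[[-0.0008  0.5906  0.807 ]
 [-0.0005  0.807  -0.5906]
 [-1.     -0.0009 -0.0003]]
q [ 0.944   0.0501 -0.447   1.6339  0.0226  1.463  -0.1367]
```

View pics/side2.png

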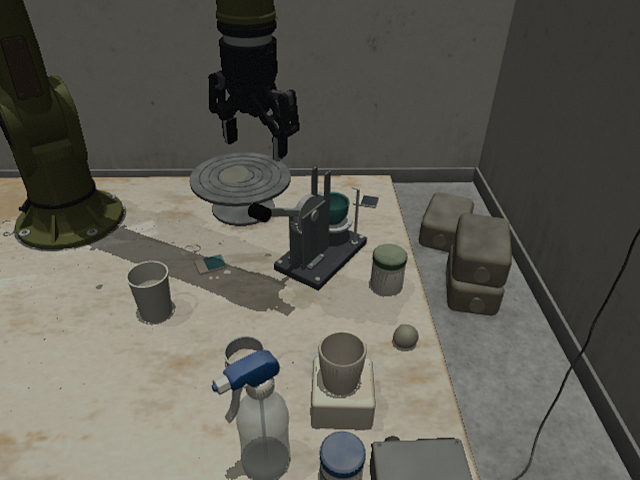

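View pics/top2.png

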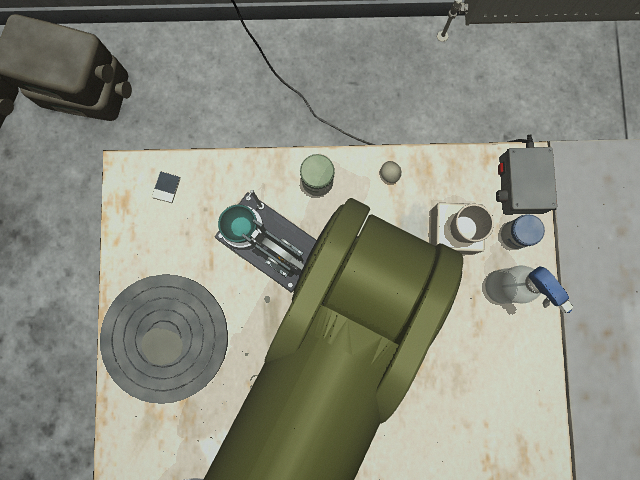

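The side picture shows the gripper above the grip, with fingertips at (230,140) and (280,155) on either side of it. The bowl is still in place. Now I'll descend over the grip.

```bash
python3 -m inch '[{"hand":0.085,"dx":0.03,"dy":0,"dz":0,"ax":0,"ay":0,"az":0},{"hand":0.085,"dx":0.06,"dy":0,"dz":0,"ax":0,"ay":0,"az":0},{"hand":0.085,"dx":0.085,"dy":0,"dz":0,"ax":0,"ay":0,"az":0},{"hand":0.085,"dx":0.105,"dy":0,"dz":0,"ax":0,"ay":0,"az":0},{"hand":0.085,"dx":0.121,"dy":0,"dz":0,"ax":0,"ay":0,"az":0},{"hand":0.085,"dx":0.121,"dy":0,"dz":0,"ax":0,"ay":0,"az":0},{"hand":0.085,"dx":0.121,"dy":0,"dz":0,"ax":0,"ay":0,"az":0}]' 30
python3 - <<'E'
from h import *
for n in ("side","top"):
    p,d=vision.grab_frame(n); cv2.imwrite(f"pics/{n}3.png",p); np.save(f"pics/{n}3.npy",d)
    P,_=pts(n,d,np.ones(d.shape,bool))
    # lift frame
    a=np.radians(53.9); R=np.array([[np.cos(a),np.sin(a)],[-np.sin(a),np.cos(a)]]); Q=(P[:,:2]-[521.7,-173.5])@R.T
    k=(Q[:,0]>-60)&(Q[:,0]<140)&(abs(Q[:,1])<70)&(P[:,2]>205); print(n,k.sum(),P[k][:,2].min() if k.any() else None)
    k=(Q[:,0]>-130)&(Q[:,0]<-40)&(abs(Q[:,1])<90)&(P[:,2]>240)
    if k.any():
        for lo in range(-130,-40,15):
            kk=k&(Q[:,0]>=lo)&(Q[:,0]<lo+15)
            if kk.any(): print(n,lo,P[kk][:,2].min(),kk.sum())
p=cv2.imread("pics/side3.png"); cv2.imwrite("pics/s3c.png",cv2.resize(p[60:300,180:400],None,fx=2.5,fy=2.5))
E
```

```text
time: 2.6
position: [444.0, -281.1, 180.6]
eef_rot: [[-0.0, 0.592, 0.806], [-0.0, 0.806, -0.592], [-1.0, -0.0, -0.0]]
contact_force: [-0.1, -0.2, 0.4]
opening: 84.9
side 0 None
side -130 240.5338463714865 1089
side -115 330.7171044590936 256
side -100 436.1488187335715 64
top 0 None
top -130 548.0843515353628 2912
top -115 499.0477691230849 2605
top -100 546.7322884695708 1354
top -85 548.2001014659212 58
```

View pics/s3c.png

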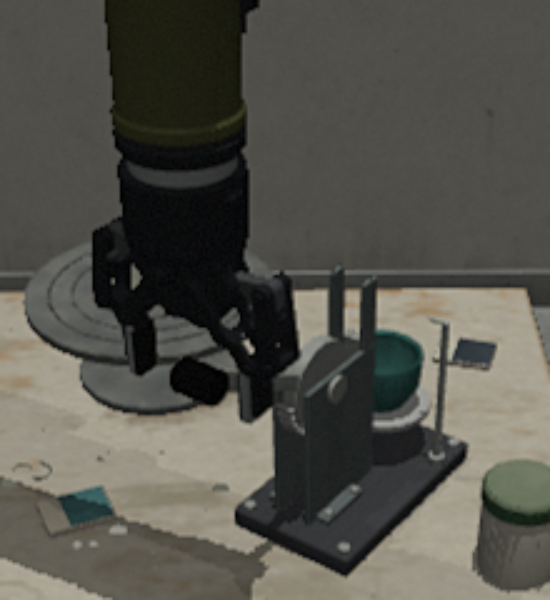

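The side crop shows the open fingers on either side of the black barrel, with tips at about (145,375) and (255,415) and the barrel at (200,381). Now I'll close.

```bash
python3 -m inch '[{"hand":0.06,"dx":0.002,"dy":0,"dz":0,"ax":0,"ay":0,"az":0},{"hand":0.045,"dx":0.002,"dy":0,"dz":0,"ax":0,"ay":0,"az":0},{"hand":0.036,"dx":0.002,"dy":0,"dz":0,"ax":0,"ay":0,"az":0},{"hand":0.02,"dx":0.002,"dy":0,"dz":0,"ax":0,"ay":0,"az":0},{"hand":0.02,"dx":0.002,"dy":0,"dz":0,"ax":0,"ay":0,"az":0},{"hand":0.02,"dx":0.002,"dy":0,"dz":0,"ax":0,"ay":0,"az":0},{"hand":0.02,"dx":0.002,"dy":0,"dz":0,"ax":0,"ay":0,"az":0},{"hand":0.02,"dx":0.002,"dy":0,"dz":0,"ax":0,"ay":0,"az":0}]' 30
python3 - <<'E'
from h import *
for n in ("side",):
    p,d=vision.grab_frame(n); cv2.imwrite(f"pics/{n}4.png",p); np.save(f"pics/{n}4.npy",d)
p=cv2.imread("pics/side4.png"); cv2.imwrite("pics/s4c.png",cv2.resize(p[60:300,180:400],None,fx=2.5,fy=2.5))
E
```

```text
time: 3.5
position: [444.5, -280.1, 178.6]
eef_rot: [[-0.0, 0.591, 0.807], [-0.0, 0.807, -0.591], [-1.0, -0.0, -0.0]]
contact_force: [-3.0, 1.6, 3.0]
opening: 31.5
```

View pics/s4c.png

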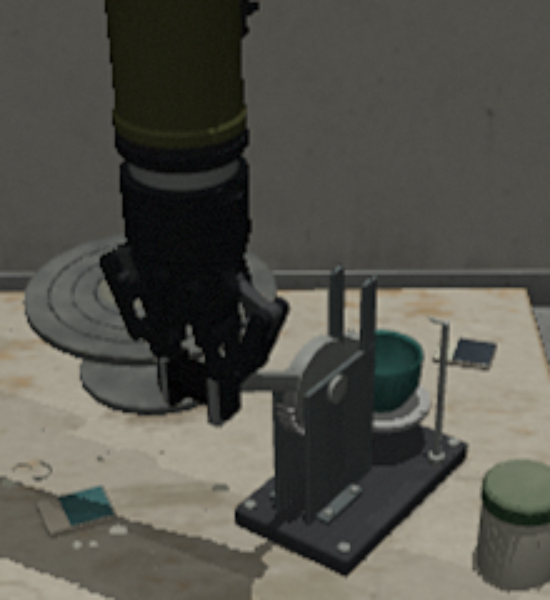

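The side crop shows the barrel pinched, with the opening at 31.5 mm. Tool y lies along lift +x, so I'll follow the hinge arc. The first segment goes to θ ≈ 0.15.

```bash
python3 -m inch '[{"hand":0.02,"dx":0.0034,"dy":-0.0017,"dz":0,"ax":0,"ay":0,"az":0},{"hand":0.02,"dx":0.0067,"dy":-0.0034,"dz":0,"ax":0,"ay":0,"az":0},{"hand":0.02,"dx":0.0101,"dy":-0.005,"dz":0,"ax":0,"ay":0,"az":0},{"hand":0.02,"dx":0.0135,"dy":-0.0065,"dz":0,"ax":0,"ay":0,"az":0},{"hand":0.02,"dx":0.017,"dy":-0.008,"dz":0,"ax":0,"ay":0,"az":0},{"hand":0.02,"dx":0.0205,"dy":-0.0093,"dz":0,"ax":0,"ay":0,"az":0},{"hand":0.02,"dx":0.0205,"dy":-0.0093,"dz":0,"ax":0,"ay":0,"az":0},{"hand":0.02,"dx":0.0205,"dy":-0.0093,"dz":0,"ax":0,"ay":0,"az":0}]'
python3 - <<'E'
from h import *
p,d=vision.grab_frame("side"); cv2.imwrite("pics/side5.png",p); np.save("pics/side5.npy",d)
def rim(p,d):
    hsv=cv2.cvtColor(p,cv2.COLOR_BGR2HSV); m=(hsv[...,0]>75)&(hsv[...,0]<100)&(hsv[...,1]>90); m[:,:300]=0; m[240:]=0
    P,uv=pts("side",d,m); 
    return len(P),np.percentile(P[:,2],[50,90,95,98]).round(1),uv.min(0),uv.max(0)
for k in("0","4","5"): print(k,rim(cv2.imread(f"pics/side{k}.png"),np.load(f"pics/side{k}.npy")))
E
```

```text
time: 4.35
position: [439.2, -287.3, 157.9]
eef_rot: [[0.0, 0.591, 0.807], [0.0, 0.807, -0.591], [-1.0, 0.0, -0.0]]
contact_force: [-2.0, 1.7, 3.6]
opening: 31.5
0 (485, array([ 92. , 104.8, 106.6, 107.7]), array([330, 192]), array([348, 224]))
4 (486, array([ 91.7, 105. , 106.7, 107.3]), array([330, 192]), array([637, 234]))
5 (488, array([ 98.1, 111.7, 113.1, 114.5]), array([330, 190]), array([348, 221]))
```

```bash
python3 -m inch '[{"hand":0.02,"dx":0.0035,"dy":-0.0012,"dz":0,"ax":0,"ay":0,"az":0},{"hand":0.02,"dx":0.0071,"dy":-0.0024,"dz":0,"ax":0,"ay":0,"az":0},{"hand":0.02,"dx":0.0107,"dy":-0.0034,"dz":0,"ax":0,"ay":0,"az":0},{"hand":0.02,"dx":0.0143,"dy":-0.0044,"dz":0,"ax":0,"ay":0,"az":0},{"hand":0.02,"dx":0.018,"dy":-0.0053,"dz":0,"ax":0,"ay":0,"az":0},{"hand":0.02,"dx":0.0216,"dy":-0.0061,"dz":0,"ax":0,"ay":0,"az":0},{"hand":0.02,"dx":0.0253,"dy":-0.0068,"dz":0,"ax":0,"ay":0,"az":0},{"hand":0.02,"dx":0.029,"dy":-0.0074,"dz":0,"ax":0,"ay":0,"az":0},{"hand":0.02,"dx":0.0327,"dy":-0.0079,"dz":0,"ax":0,"ay":0,"az":0},{"hand":0.02,"dx":0.0364,"dy":-0.0083,"dz":0,"ax":0,"ay":0,"az":0},{"hand":0.02,"dx":0.0402,"dy":-0.0086,"dz":0,"ax":0,"ay":0,"az":0},{"hand":0.02,"dx":0.0439,"dy":-0.0089,"dz":0,"ax":0,"ay":0,"az":0},{"hand":0.02,"dx":0.0476,"dy":-0.0091,"dz":0,"ax":0,"ay":0,"az":0},{"hand":0.02,"dx":0.0514,"dy":-0.0091,"dz":0,"ax":0,"ay":0,"az":0},{"hand":0.02,"dx":0.0514,"dy":-0.0091,"dz":0,"ax":0,"ay":0,"az":0},{"hand":0.02,"dx":0.0514,"dy":-0.0091,"dz":0,"ax":0,"ay":0,"az":0}]'
cat > rim.py <<'E'
from h import *
import sys
k=sys.argv[1]
p,d=vision.grab_frame("side"); cv2.imwrite(f"pics/side{k}.png",p); np.save(f"pics/side{k}.npy",d)
cv2.imwrite(f"pics/s{k}c.png",cv2.resize(p[60:300,180:400],None,fx=2.5,fy=2.5))
def rim(p,d):
    hsv=cv2.cvtColor(p,cv2.COLOR_BGR2HSV); m=(hsv[...,0]>75)&(hsv[...,0]<100)&(hsv[...,1]>90); m[:,:325]=0; m[240:]=0; m[:,352:]=0
    P,uv=pts("side",d,m); return np.percentile(P[:,2],[50,90,95,98])
a=rim(cv2.imread("pics/side0.png"),np.load("pics/side0.npy")); b=rim(p,d)
print("rise",(b-a).round(1),"theta~",((b-a)/45).round(3))
s=monitor.read_state(); print("TCP-hinge in z -> theta", s["position"], s["contact_force"].round(2))
E
python3 rim.py 6
```

```text
time: 6.0
position: [433.8, -294.6, 106.3]
eef_rot: [[-0.0, 0.59, 0.807], [0.0, 0.807, -0.59], [-1.0, 0.0, -0.0]]
contact_force: [-1.4, 3.3, 5.1]
opening: 31.7
rise [21.5 22.3 21.9 21.6] theta~ [0.477 0.495 0.486 0.479]
TCP-hinge in z -> theta [ 433.78742345 -294.66585242  106.30128554] [-0.75  2.13  5.36]
```

View pics/s6c.png

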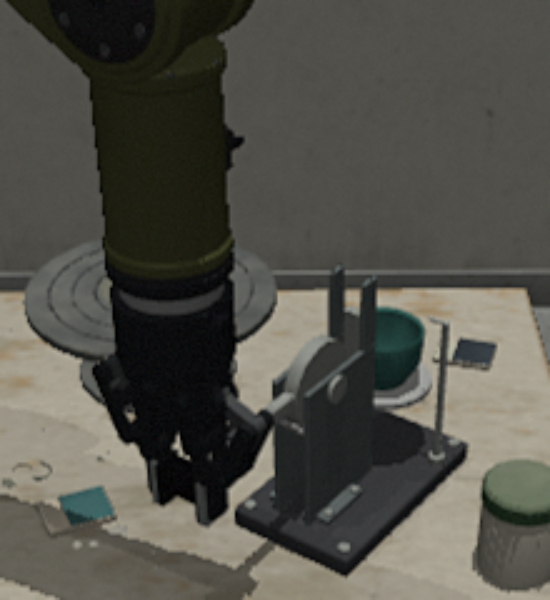

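The bowl is upright and rising, now at θ ≈ 0.49 (TCP arc 0.50, bowl rise 0.48–0.495). I'll continue to about 0.9.

```bash
python3 -m inch '[{"hand":0.02,"dx":0.0037,"dy":0.0,"dz":0,"ax":0,"ay":0,"az":0},{"hand":0.02,"dx":0.0075,"dy":0.0002,"dz":0,"ax":0,"ay":0,"az":0},{"hand":0.02,"dx":0.0112,"dy":0.0004,"dz":0,"ax":0,"ay":0,"az":0},{"hand":0.02,"dx":0.015,"dy":0.0008,"dz":0,"ax":0,"ay":0,"az":0},{"hand":0.02,"dx":0.0187,"dy":0.0012,"dz":0,"ax":0,"ay":0,"az":0},{"hand":0.02,"dx":0.0224,"dy":0.0017,"dz":0,"ax":0,"ay":0,"az":0},{"hand":0.02,"dx":0.0261,"dy":0.0023,"dz":0,"ax":0,"ay":0,"az":0},{"hand":0.02,"dx":0.0298,"dy":0.003,"dz":0,"ax":0,"ay":0,"az":0},{"hand":0.02,"dx":0.0335,"dy":0.0038,"dz":0,"ax":0,"ay":0,"az":0},{"hand":0.02,"dx":0.0371,"dy":0.0047,"dz":0,"ax":0,"ay":0,"az":0},{"hand":0.02,"dx":0.0407,"dy":0.0057,"dz":0,"ax":0,"ay":0,"az":0},{"hand":0.02,"dx":0.0443,"dy":0.0067,"dz":0,"ax":0,"ay":0,"az":0},{"hand":0.02,"dx":0.0479,"dy":0.0079,"dz":0,"ax":0,"ay":0,"az":0},{"hand":0.02,"dx":0.0514,"dy":0.0091,"dz":0,"ax":0,"ay":0,"az":0},{"hand":0.02,"dx":0.0549,"dy":0.0105,"dz":0,"ax":0,"ay":0,"az":0},{"hand":0.02,"dx":0.0584,"dy":0.0119,"dz":0,"ax":0,"ay":0,"az":0},{"hand":0.02,"dx":0.0584,"dy":0.0119,"dz":0,"ax":0,"ay":0,"az":0},{"hand":0.02,"dx":0.0584,"dy":0.0119,"dz":0,"ax":0,"ay":0,"az":0}]'
python3 rim.py 7
```

```text
time: 7.85
position: [440.5, -285.6, 47.9]
eef_rot: [[-0.0, 0.591, 0.807], [-0.0, 0.807, -0.591], [-1.0, -0.0, -0.0]]
contact_force: [-2.7, 1.9, 5.5]
opening: 32.0
rise [39.3 39.4 39.2 39.2] theta~ [0.873 0.875 0.871 0.871]
TCP-hinge in z -> theta [ 440.52220434 -285.59041822   47.92900728] [-3.01  1.55  6.35]
```

View pics/s7c.png

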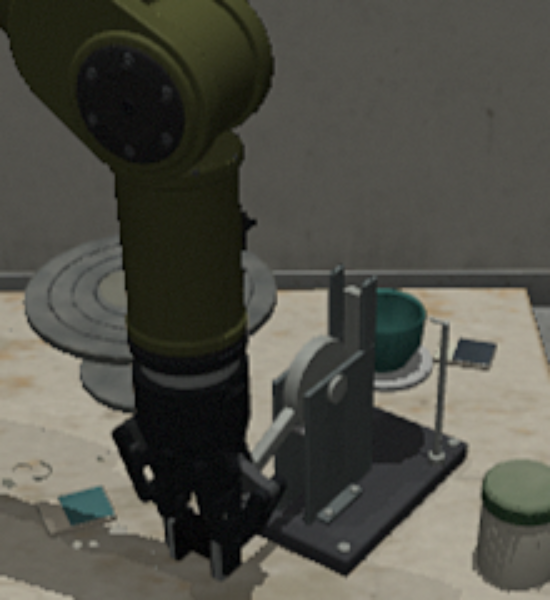

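By bowl rise θ ≈ 0.873, against 0.90 by TCP arc, so the pads may have slipped slightly. From here I'll take small steps and watch the force and the rim.

```bash
python3 -m inch '[{"hand":0.02,"dx":0.0014,"dy":0.0006,"dz":0,"ax":0,"ay":0,"az":0},{"hand":0.02,"dx":0.0027,"dy":0.0012,"dz":0,"ax":0,"ay":0,"az":0},{"hand":0.02,"dx":0.0041,"dy":0.0018,"dz":0,"ax":0,"ay":0,"az":0},{"hand":0.02,"dx":0.0054,"dy":0.0025,"dz":0,"ax":0,"ay":0,"az":0},{"hand":0.02,"dx":0.0054,"dy":0.0025,"dz":0,"ax":0,"ay":0,"az":0},{"hand":0.02,"dx":0.0054,"dy":0.0025,"dz":0,"ax":0,"ay":0,"az":0}]'
python3 rim.py 8
python3 -m inch '[{"hand":0.02,"dx":0.0014,"dy":0.0006,"dz":0,"ax":0,"ay":0,"az":0},{"hand":0.02,"dx":0.0027,"dy":0.0013,"dz":0,"ax":0,"ay":0,"az":0},{"hand":0.02,"dx":0.004,"dy":0.002,"dz":0,"ax":0,"ay":0,"az":0},{"hand":0.02,"dx":0.0053,"dy":0.0027,"dz":0,"ax":0,"ay":0,"az":0},{"hand":0.02,"dx":0.0053,"dy":0.0027,"dz":0,"ax":0,"ay":0,"az":0},{"hand":0.02,"dx":0.0053,"dy":0.0027,"dz":0,"ax":0,"ay":0,"az":0}]'
python3 rim.py 9
```

```text
time: 8.5
position: [441.8, -283.7, 42.5]
eef_rot: [[-0.001, 0.591, 0.807], [-0.0, 0.807, -0.591], [-1.0, -0.001, -0.0]]
contact_force: [-2.5, 3.3, 6.3]
opening: 31.7
rise [40.9 41.7 40.9 41.2] theta~ [0.908 0.927 0.909 0.916]
TCP-hinge in z -> theta [ 441.8976762  -283.67240106   42.57237269] [-1.31  1.03  5.16]
time: 9.15
position: [443.4, -281.5, 37.1]
eef_rot: [[-0.001, 0.591, 0.807], [-0.001, 0.807, -0.591], [-1.0, -0.001, -0.0]]
contact_force: [-3.6, 1.8, 4.9]
opening: 31.5
rise [42.6 42.6 42.3 42. ] theta~ [0.947 0.948 0.94  0.934]
TCP-hinge in z -> theta [ 443.4515315  -281.57007065   37.12027022] [-1.81  1.13  4.38]
```

```bash
python3 -m inch '[{"hand":0.02,"dx":0.0013,"dy":0.0007,"dz":0,"ax":0,"ay":0,"az":0},{"hand":0.02,"dx":0.0026,"dy":0.0014,"dz":0,"ax":0,"ay":0,"az":0},{"hand":0.02,"dx":0.004,"dy":0.0021,"dz":0,"ax":0,"ay":0,"az":0},{"hand":0.02,"dx":0.004,"dy":0.0021,"dz":0,"ax":0,"ay":0,"az":0},{"hand":0.02,"dx":0.004,"dy":0.0021,"dz":0,"ax":0,"ay":0,"az":0}]'
python3 rim.py 10; python3 rim.py 10b
python3 -m inch '[{"hand":0.02,"dx":0.0013,"dy":0.0007,"dz":0,"ax":0,"ay":0,"az":0},{"hand":0.02,"dx":0.0026,"dy":0.0014,"dz":0,"ax":0,"ay":0,"az":0},{"hand":0.02,"dx":0.0026,"dy":0.0014,"dz":0,"ax":0,"ay":0,"az":0},{"hand":0.02,"dx":0.0026,"dy":0.0014,"dz":0,"ax":0,"ay":0,"az":0}]'
python3 rim.py 11;python3 rim.py 11b
```

```text
time: 9.7
position: [444.7, -279.9, 33.1]
eef_rot: [[-0.0, 0.591, 0.807], [-0.0, 0.807, -0.591], [-1.0, -0.001, -0.0]]
contact_force: [-3.4, 0.3, 3.9]
opening: 31.6
rise [44.2 44.2 43.5 43.5] theta~ [0.982 0.981 0.967 0.966]
TCP-hinge in z -> theta [ 444.67969716 -279.86860864   33.1512479 ] [-3.77  1.67  4.87]
rise [43.9 43.6 43.8 43.9] theta~ [0.976 0.969 0.973 0.976]
TCP-hinge in z -> theta [ 444.69524364 -279.84763378   33.15450837] [-2.71  0.43  2.58]
time: 10.2
position: [445.5, -278.7, 30.7]
eef_rot: [[-0.001, 0.591, 0.807], [-0.001, 0.807, -0.591], [-1.0, -0.001, -0.0]]
contact_force: [-3.3, -0.8, 6.0]
opening: 31.7
rise [45.1 45.2 44.9 44.5] theta~ [1.003 1.005 0.997 0.988]
TCP-hinge in z -> theta [ 445.49539105 -278.75402446   30.65922675] [-4.39  1.16  4.83]
rise [44.9 45.2 44.7 44.4] theta~ [0.998 1.004 0.994 0.987]
TCP-hinge in z -> theta [ 445.53216448 -278.77974275   30.68533806] [-3.28  0.43  6.15]
```

θ ≈ 0.997, and the load is back up from about 3.8 N to about 5.7 N, so this is close to click 5 seating. I'll nudge about 3 mm further so that it's clearly past 1.0, still far from 1.2.

```bash
python3 -m inch '[{"hand":0.02,"dx":0.0013,"dy":0.0007,"dz":0,"ax":0,"ay":0,"az":0},{"hand":0.02,"dx":0.0028,"dy":0.0016,"dz":0,"ax":0,"ay":0,"az":0},{"hand":0.02,"dx":0.0028,"dy":0.0016,"dz":0,"ax":0,"ay":0,"az":0},{"hand":0.02,"dx":0.0028,"dy":0.0016,"dz":0,"ax":0,"ay":0,"az":0}]'
for k in 12 12b 12c 12d; do python3 rim.py $k; done; python3 - <<'E'
from h import *
p=cv2.imread("pics/side12d.png"); cv2.imwrite("pics/n12.png",cv2.resize(p[160:260,290:400],None,fx=6,fy=6,interpolation=cv2.INTER_CUBIC))
q,d=vision.grab_frame("top"); cv2.imwrite("pics/top12.png",q)
E
```

```text
time: 10.7
position: [446.3, -277.8, 28.4]
eef_rot: [[-0.001, 0.591, 0.807], [-0.001, 0.807, -0.591], [-1.0, -0.001, -0.0]]
contact_force: [-5.4, 0.7, 9.2]
opening: 31.5
rise [45.6 46.  45.6 45.3] theta~ [1.013 1.021 1.013 1.006]
TCP-hinge in z -> theta [ 446.35141916 -277.77343058   28.3726724 ] [-6.04 -0.12  9.15]
rise [45.9 46.1 45.6 45.5] theta~ [1.021 1.024 1.013 1.011]
TCP-hinge in z -> theta [ 446.33669031 -277.80155559   28.37488191] [-5.11 -0.16  8.42]
rise [45.7 45.6 45.4 45.6] theta~ [1.016 1.014 1.009 1.013]
TCP-hinge in z -> theta [ 446.3447163  -277.77749821   28.37059743] [-6.26  0.08  9.16]
rise [45.9 46.1 45.5 45.7] theta~ [1.021 1.025 1.012 1.016]
TCP-hinge in z -> theta [ 446.36196318 -277.78064029   28.37050756] [-5.12  0.22  8.68]
```

View pics/n12.png

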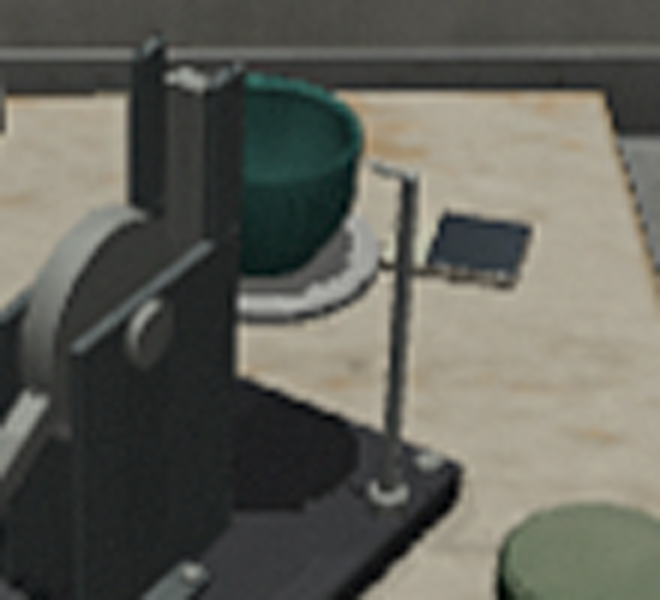

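View pics/top12.png

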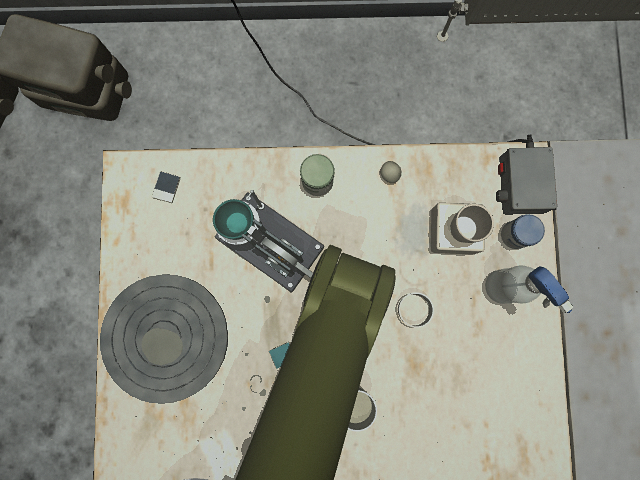

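View pics/side12d.png

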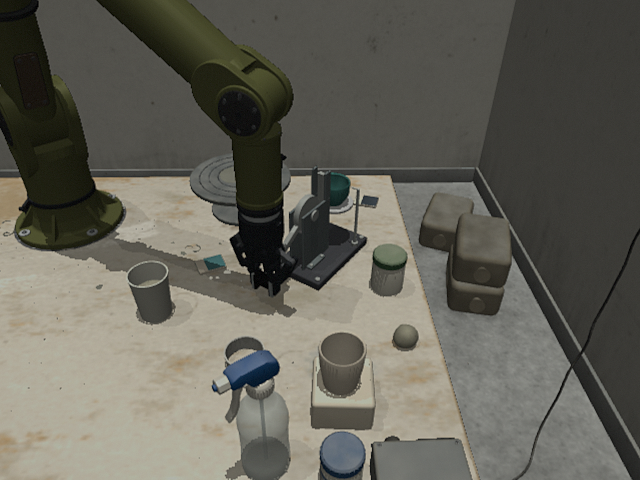

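The load has jumped clearly from about 4 N to about 9 N, and the rim has risen 45.7 mm, so θ ≈ 1.015. In the pictures the bowl is upright at side (337,190) and the rest of the scene is unchanged. I'll hand in while holding.

```bash
python3 -c "
from bench import robot
print(robot.close_job())"; python3 st.py
```

```text
the job is handed in; nothing more can be done
None
the job is handed in; nothing more can be done
```

The bowl was on the lift and the cup on the plaster block, so I pinched the lever grip and pressed it down five clicks. I handed the job in at about 11 s while still holding it there.

**Last checks:**
- **Lever angle:** the bowl's rim had risen about 45.7 mm, against 45 mm expected for five clicks. That puts the lever at about 1.015 rad, past click 5 at 1.0 and well short of click 6 at 1.2.
- **Load:** the upward force rose from about 4 N to about 9 N as click 5 was left behind. That is above the quoted 5–6 N; the sensor readings were noisy, and I put the rest down to the pads twisting on the grip, which I did not check.
- **Scene:** the bowl was upright, and the cup, jar, cutter and clay looked unmoved in both pictures.

**Disagreement:** the angle worked out from the gripper's travel read 0.02–0.03 rad more than the angle from the bowl's rise, probably a little slip in the pads. I relied on the rise and the force jump. After hand-in the state could no longer be read, so the last second of holding is unchecked.

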